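# Start the filter drying: clear the brush, shut the glass door, set the timer

## Robot

A 6-joint arm with a two-finger parallel gripper is mounted at the origin on the work surface. World frame = base frame: x ahead of the robot, y to its left, z up, the work surface at z = 0. Lengths are in mm, angles in degrees, forces in N, time in s.
With the tool pointing down it reaches from about 300 to 850 mm from the base axis. Payload 4.2 kg.
Tool frame: the origin (TCP) lies at the very end of the fingers, on their centre line; the grasp point (between the pads) lies 19 mm behind it; z points along the fingers, y is the direction in which the jaws open and shut (so a half turn about z gives the same grasp; the last joint's range is limited). The gripper opens to 91 mm and grips with 3 to 60 N. Pads are 32 mm wide; open, the fingers measure 118 mm over their backs; the gripper's body (76 mm by 178 mm) begins 60 mm behind the grasp point.
Start: joints at [-65.546, 18.312, 89.639, -0, 72.044, -1.146], TCP at [248.452, -518.57, 213.976] pointing down, gripper open.
Joint ranges: [-177.97, 177.97], [-48.28, 115.42], [12.27, 149.76], [-77.06, 257.06], [2.81, 150.46], [-146.56, 146.56]. Speed limits (degrees/s): [147.25, 147.25, 180, 180, 180, 180].

## Interface

Orientations are given as [roll, pitch, yaw] about the fixed x, y, z axes, in that order (R = Rz(yaw) Ry(pitch) Rx(roll)).
In Python, from workcell import env gives the robot as it stands. The module is installed in compiled form; this text tells all that it offers.
- The arm moves only by the tool arm_command, never from a script. Its argument "targets" is a list of rows, each a list of 5 numbers: the closure, from 0 (fully open) to 1 (shut), then the shift along the tool's x, y, z each as a share of 50 cm, from -1 to 1, then the turn about the tool's z as a share of pi/4 rad, from -1 to 1. A call has 1 to 8 rows; each row is the pose to reach, as a shift and turn from the pose measured when the call began, along the tool's axes at that moment; what a row does not reach only later rows make up. A row lasts 1/12 s, in which the tool goes at most 41.7 mm and 7.16 degrees, less where a joint would pass 70% of its speed; a pose out of reach is approached as far as the arm can. A call with a number of a shift or a turn outside -1 to 1 is refused whole. A call with a gripper value outside its range is refused whole. The fingers move at their own pace and stop on an object; "squeeze" is the grip in N (left out, the last holds). Time passes only in rows, so rows that repeat a pose let the fingers close. It gives the time, the measured TCP pose, the force and the opening at its end, in the units of the state.
- env.state(): the state, without advancing time (a new reading comes with each control period).
- env.grab_frame(name): name is "side" or "top" or "wrist"; returns the picture (480x640x3 uint8, red, green, blue); there is no depth.
- env.camera_params(name): a dict with "camera_matrix" (3x3 intrinsics, pixels), "R" (3x3) and "t" (3): a world point X has camera coordinates R X + t; the wrist camera has in their place "hand_eye" (4x4, takes a point from camera to tool coordinates, whose origin is the TCP and whose axes are the flange's). Camera axes: x right, y down, z forward; pixel columns grow to the right and rows downward; lengths in mm; the calibration is good to about 2 mm. The wrist camera is an equidistant fisheye: a pixel r from the principal point sees the ray r / f radians off the axis. A picture is of the moment at which its call begins: read the wrist's pose just before it. camera_params takes no time and is no camera call.
- env.job_done(): hands the job in, once; it reports no verdict.
The state is a dict: "time_s": time; "qpos": joint angles; "qvel": joint speeds; "effort": joint torques, N m; "ee_pos": TCP position; "ee_rot": TCP orientation; "force": force on the tool from outside, world axes, zero at the start; "torque": the same for the moment, N m; "gripper_width": finger opening in mm.
Only numpy, scipy, OpenCV 4.12 (cv2) and the standard library are available. Lean on these libraries where they do the work, as an engineer would, in place of code of your own. Each camera call takes 0.05 s, during which the arm holds its last target.

## Task

Get the filter drying: first take the brush out of the way of the glass door and lay it flat inside the metal tray, then push the cabinet's door fully shut, and last turn the timer's knob clockwise until its pointer is at the one long thick mark on the scale. The timer is light and its knob is stiff, so press it down firmly while you turn, so that it neither spins nor slides from where it stands. Leave everything else where it is, the filter in the cabinet included, and let go of everything at the end.

Things in the scene. Friction and masses are not known exactly. Their poses are not given: they have to be found in the camera images.
- brush_center (a point): Nylon brush, 160 mm long, 90 g, bristles down on the worktop in the door's way. This point: its centre, 13 mm above the surface it lies on; x along the brush to the head, z up. Grey handle: bar 26 mm wide and high from x = -80 to +20 mm (grip across it here); head with white bristles: 44 mm wide, 32 mm high, x = +20 to +80 mm.
- tray: Open aluminium tray, fixed to the worktop, 220 mm (its x) by 150 mm (its y) outside, walls 5 mm thick and 30 mm high, floor 5 mm thick. Origin: centre of its underside. Empty. It and the timer may change places.
- cabinet: White drying cabinet, fixed, 220 mm deep (its x), 260 mm wide (its y), 220 mm high, open at the front, which faces -x of its frame (towards the robot). Origin: centre of its underside.
- door (a joint): Angle of the glass door in its aluminium frame, 250 mm wide, 14 mm thick, top 213 mm above the worktop. 0 = shut, reaching from the hinge to cabinet -y; it grows as the free edge swings out to cabinet -x; at 1.57 it stands straight out, outer face to cabinet +y. Stays where left; about 1 N at the free edge moves it.
- door_hinge (a point): Point on the door's vertical hinge line, 8 mm above the worktop (cabinet x = -118 mm, y = +125 mm), in the middle of the door's thickness; its axes are the cabinet's. A vertical steel bow handle stands 22 mm out of the door's outer face 239 mm from the hinge line, 64 to 132 mm above the worktop.
- knob_axis (a point): Free-standing timer: white drum 120 mm across, 50 mm high, 0.3 kg, on four feet 40 mm from its axis. Point on its axis 76 mm above the worktop, at grip height of the knob; its frame turns with the drum. Grey knob: bar 60 mm long, 20 mm wide (grip across it), 56 to 92 mm above the worktop. At knob angle 0 the pointer (black line and nose) looks to -x here.
- knob_top (a point): Top centre of the timer's grey knob, 92 mm above the worktop, turning with the knob: the pointer looks to -x of this frame. Stiff drag of 0.15 N m, more than the drum's friction on the worktop: unless the knob is pressed down with about 8 to 15 N while turning, the whole timer turns with it.
- knob (a joint): Knob angle relative to the drum, rad, growing clockwise seen from above, 0 to 4.2. The scale on the drum's top is a ring of short thin marks and a single long thick one, which is at 1.40. It stays where it is left.
- timer_rim (a point): Point on the timer drum's rim, 60 mm from its axis towards -x of its frame, 30 mm above the worktop: shows whether the drum has turned or slid.
- filter: Pleated cone filter standing in the cabinet, wide end (102 mm) down, 130 mm high. Origin: centre of its underside. Leave alone.
- canister: Red dust canister, 112 mm across, 190 mm high, standing behind the tray and the timer. Origin: centre of its underside. Leave alone.
- spare_filter: Second pleated cone filter, 112 mm across, 150 mm high. Origin: centre of its underside. Leave alone.
- scraper: Stainless spoon-shaped scraper, 160 mm long, 8 mm thick, lying flat on the worktop on the door's hinge side. Origin: about its middle, on its underside. Leave alone.
- bottle: White bottle, 68 mm across, 190 mm high, beyond the door's hinge side. Origin: centre of its underside. Leave alone.
- jar: Small glass jar, 60 mm across, 85 mm high. Origin: centre of its underside. Leave alone.
- dish: White ceramic bowl, 110 mm across, 35 mm high. Origin: centre of its underside. Leave alone.
- nozzle: Black crevice nozzle with a grey tube end, 200 mm long, 34 mm thick, lying. Origin: on its underside. Leave alone.

How it is judged:
By the outcome, as a careful person would: the job done as asked, in the order asked, and still so for the second after the job is handed in, with the robot touching nothing.
It also fails if it takes over 72 s, if anything falls off the work surface, if the arm or the gripper's body presses on something with over 40 N, if the wrist force passes 120 N, or if a joint passes its speed limit or range.

## Working session

There is one attempt and no reset: what is moved stays moved. The work goes in short steps, Python scripts to look and compute and a tool call to move; the robot and the scene stay as the last step left them, time stands still between calls to the robot, and variables do not carry over. Pictures are saved under pics/ and viewed, and the job is handed in when it is done.

Besides the shell and the picture viewer there is one more tool, called after "Call:" as name(argument=value, ...), one argument or row to a line, values as JSON. arm_command: Moves the arm, as the interface text tells. Shift numbers are shares of 50 cm and turn numbers shares of pi/4 rad, none past 1 either way. Its arguments: {"type":"object","properties":{"targets":{"type":"array"},"squeeze":{"type":"number"}},"required":["targets"]}

```bash
mkdir -p pics; python3 - <<'E'
from workcell import env
import cv2
print(env.state())
for n in("side","top","wrist"):
    p=env.camera_params(n);print(n,{k:v for k,v in p.items()})
    cv2.imwrite(f"pics/{n}0.png",env.grab_frame(n)[:,:,::-1])
E
```

```text
{'time_s': 0.0, 'qpos': array([-6.55474758e+01,  1.83508945e+01,  8.97058139e+01, -1.75667782e-03,
        7.20440122e+01, -1.14747612e+00]), 'qvel': array([-0.08737302, -0.05546115, -0.02938157,  0.04922971, -0.00554172,
       -0.11212998]), 'effort': array([-1.12291909e-03, -4.12459660e+01, -2.31970203e+01,  7.24704308e-02,
        4.57007205e-02, -1.47504184e-04]), 'ee_pos': array([ 248.21858569, -518.10593901,  213.13178121]), 'ee_rot': array([-1.79899266e+02, -3.47192220e-04,  2.56005430e+01]), 'force': array([-0.13292729, -0.25913586, -0.21527471]), 'torque': array([-0.04309233, -0.05459929,  0.00461807]), 'gripper_width': 90.9578904314393}
side {'camera_matrix': array([[529.89991595,   0.        , 317.61432792],
       [  0.        , 529.89991595, 238.53999727],
       [  0.        ,   0.        ,   1.        ]]), 'R': array([[ 0.16665501, -0.98601449,  0.00124091],
       [-0.56032384, -0.09574068, -0.82272165],
       [ 0.81133427,  0.13641538, -0.56844309]]), 't': array([  1.94285343, 391.86254724, 882.55160004])}
top {'camera_matrix': array([[504.16005432,   0.        , 3
[... 160 characters left out ...]
00997542],
       [-0.99133344,  0.02060862, -0.12974315],
       [ 0.12949946, -0.01275477, -0.99149746]]), 't': array([  82.41884652,  521.72666395, 1440.9162837 ])}
wrist {'camera_matrix': array([[371.64829954,   0.        , 327.54957417],
       [  0.        , 371.64829954, 243.52861509],
       [  0.        ,   0.        ,   1.        ]]), 'hand_eye': array([[-7.64317593e-04, -9.70287782e-01, -2.41952548e-01,
         6.77949741e+01],
       [ 9.99998924e-01, -4.38600929e-04, -1.40005820e-03,
        -3.56431178e-01],
       [ 1.25233875e-03, -2.41953357e-01,  9.70287073e-01,
        -1.70481309e+02],
       [ 0.00000000e+00,  0.00000000e+00,  0.00000000e+00,
         1.00000000e+00]])}
```

View pics/side0.png

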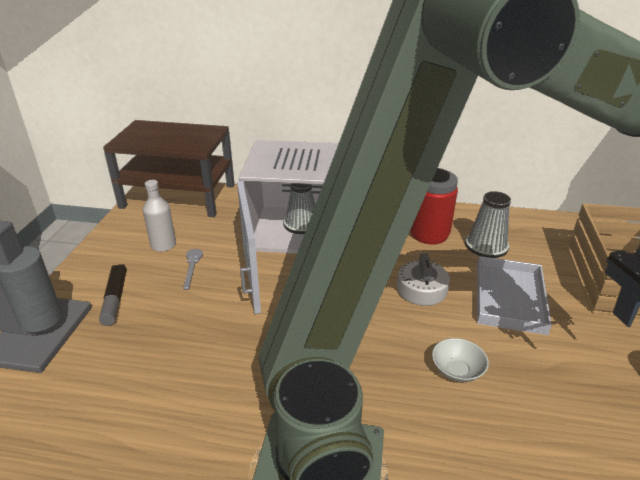

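View pics/top0.png

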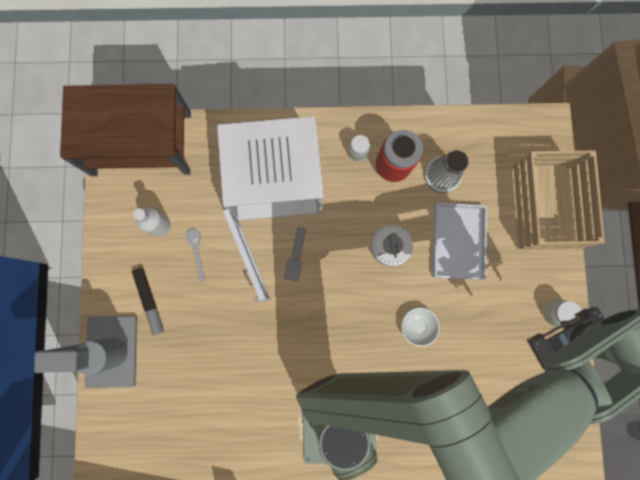

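View pics/wrist0.png

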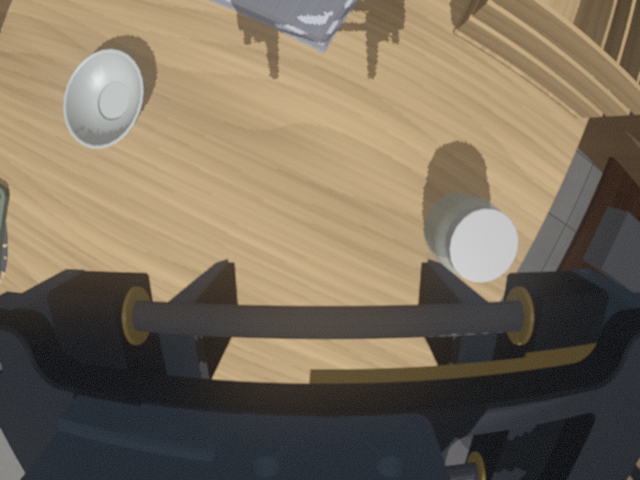

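The top view shows the brush at about (296,253) with its head towards (293,270), the open door from (230,212) to (263,298), the timer at (392,245) and the tray at (460,241). I'll zoom in.

```bash
cat > h.py <<'E'
from workcell import env
import numpy as np,cv2
def ray(n,u,v):
    p=env.camera_params(n);K=p["camera_matrix"]
    d=np.array([(u-K[0,2])/K[0,0],(v-K[1,2])/K[1,1],1.])
    R=p["R"];return -R.T@p["t"],R.T@d
def atz(n,u,v,z):
    c,d=ray(n,u,v);return (c+d*(z-c[2])/d[2])
def proj(n,X):
    p=env.camera_params(n);x=p["R"]@np.array(X,float)+p["t"];x=p["camera_matrix"]@x;return x[:2]/x[2]
def wrist_atz(u,v,z,pose):
    from scipy.spatial.transform import Rotation as Ro
    p=env.camera_params("wrist");K=p["camera_matrix"];H=p["hand_eye"]
    dx,dy=u-K[0,2],v-K[1,2];r=np.hypot(dx,dy);th=r/K[0,0]
    d=np.array([dx/r*np.sin(th),dy/r*np.sin(th),np.cos(th)])
    R=Ro.from_euler('xyz',pose["ee_rot"],degrees=True).as_matrix()
    d=R@(H[:3,:3]@d);c=R@H[:3,3]+pose["ee_pos"]
    return c+d*(z-c[2])/d[2]
E
python3 - <<'E'
import cv2
a=cv2.imread("pics/top0.png")
cv2.imwrite("pics/topz1.png",cv2.resize(a[190:310,210:340],None,fx=5,fy=5,interpolation=cv2.INTER_CUBIC)[:600])
cv2.imwrite("pics/topz2.png",cv2.resize(a[190:300,360:500],None,fx=5,fy=5,interpolation=cv2.INTER_CUBIC))
E
```

```text
(no output)
```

View pics/topz1.png

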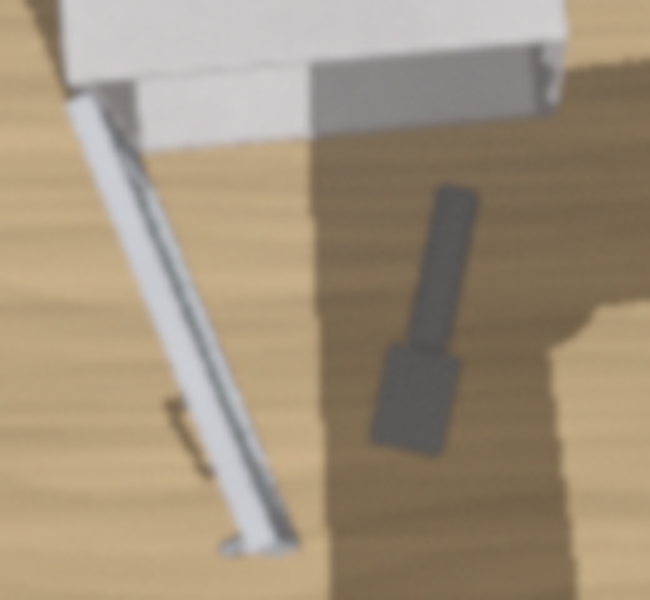

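View pics/topz2.png

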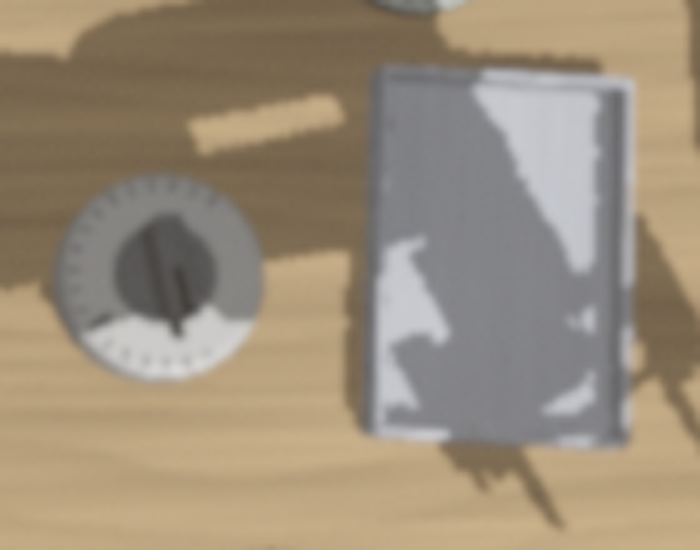

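```bash
python3 - <<'E'
from h import *
np.set_printoptions(precision=1,suppress=True)
f=lambda u,v,z,o:atz("top",o[0]+u/5,o[1]+v/5,z)
o=(210,190)
a=f(458,188,26,o);b=f(406,449,32,o);print("brush",a,b,np.linalg.norm((a-b)[:2]),(a+b)/2,np.degrees(np.arctan2(*(b-a)[1::-1])))
for n,(u,v,z) in dict(hingeTop=(88,98,213),freeTop=(263,545,213),freeR=(298,545,213),freeL=(245,548,213),handle=(232,545,132)).items(): print(n,f(u,v,z,o))
o=(360,190)
print("tray",[f(u,v,30,o)[:2] for u,v in((375,67),(634,80),(627,445),(365,435))])
print("drum",f(160,277,50,o),"knob",f(165,270,92,o), "mark",f(97,322,50,o),"tip",f(179,330,80,o))
print("cab front",[atz("top",210+u/5,190+v/5,220) for u,v in((65,85),(565,40))],[atz("top",210+u/5,190+v/5,0) for u,v in((140,150),(550,115))])
E
```

```text
brush [564.7  95.4  26. ] [411.3 128.6  32. ] 156.91192924771727 [488. 112.  29.] 167.8045024760139
hingeTop [586.1 284.8 213. ]
freeTop [354.7 196.8 213. ]
freeR [354.3 179.1 213. ]
freeL [353.4 205.9 213. ]
handle [356.5 220.2 132. ]
tray [array([ 628.6, -301.9]), array([ 617.6, -455.6]), array([ 401.5, -436.9]), array([ 410.6, -284.2])]
drum [ 503.4 -165.1   50. ] knob [ 502.3 -160.7   92. ] mark [ 478.  -127.6   50. ] tip [ 469.5 -169.3   80. ]
cab front [array([591.7, 295.6, 220. ]), array([610.2,  37.9, 220. ])] [array([595.8, 286. ,   0. ]), array([612.2,  39.2,   0. ])]
```

```bash
cat >> h.py <<'E'
def plan(*tg):
    from scipy.spatial.transform import Rotation as Ro
    s=env.state();R=Ro.from_euler('xyz',s["ee_rot"],degrees=True).as_matrix()
    yaw=s["ee_rot"][2]
    print("t",round(s["time_s"],2),"pos",s["ee_pos"].round(1),"rot",s["ee_rot"].round(1),"F",s["force"].round(1),"w",round(s["gripper_width"],1),"j6",s["qpos"][5].round(0))
    for x,y,z,w in tg:
        d=R.T@(np.array([x,y,z])-s["ee_pos"])/500
        dy=(w-yaw+180)%360-180
        print((x,y,z,w),"->",d.round(3),"turn",round(-dy/45,3))
E
python3 -c "
from h import *
plan((498,110,213,-12),(380,-190,213,5))"
```

```text
t 0.15 pos [ 248.3 -518.2  213.3] rot [-179.9   -0.    25.6] F [-0.   0.9  0.1] w 91.2 j6 -1.0
(498, 110, 213, -12) -> [ 0.993 -0.917  0.002] turn 0.836
(380, -190, 213, 5) -> [ 0.521 -0.478  0.001] turn 0.458
```

Call:
arm_command(
  targets=[
    [0,0.52,-0.48,0,-1],
    [0,0.52,-0.48,0,-1],
    [0,0.52,-0.48,0,-1],
    [0,0.52,-0.48,0,-1],
    [0,0.8,-0.74,0,-1],
    [0,0.8,-0.74,0,-1],
    [0,0.8,-0.74,0,-1],
    [0,0.8,-0.74,0,-1],
  ],
  squeeze=30,
)

```text
time_s: 0.82
ee_pos: [371.3, -206.7, 213.8]
ee_rot: [-180.0, -0.1, 70.6]
force: [1.0, -0.3, -0.6]
gripper_width: 90.9
```

```bash
python3 -c "
from h import *
plan((498,110,213,168))"
```

```text
t 0.82 pos [ 371.3 -206.7  213.8] rot [-1.80e+02 -1.00e-01  7.06e+01] F [ 1.  -0.3 -0.6] w 90.9 j6 -11.0
(498, 110, 213, 168) -> [0.682 0.029 0.002] turn -2.164
```

Call:
arm_command(
  targets=[
    [0,0.68,0.03,0,-1],
    [0,0.68,0.03,0,-1],
    [0,0.68,0.03,0,-1],
    [0,0.68,0.03,0,-1],
    [0,0.68,0.03,0,-1],
    [0,0.68,0.03,0,-1],
    [0,0.68,0.03,0,-1],
    [0,0.68,0.03,0,-1],
  ],
)

```text
time_s: 1.48
ee_pos: [495.0, 103.0, 214.0]
ee_rot: [-180.0, -0.1, 115.8]
force: [0.9, 0.1, -0.6]
gripper_width: 91.3
```

```bash
python3 -c "
from h import *
plan((498,110,213,168))"
```

```text
t 1.48 pos [495. 103. 214.] rot [-1.800e+02 -1.000e-01  1.158e+02] F [ 0.9  0.1 -0.6] w 91.3 j6 -15.0
(498, 110, 213, 168) -> [0.01  0.011 0.002] turn -1.161
```

Call:
arm_command(
  targets=[
    [0,0.01,0.01,0.0,-1],
    [0,0.01,0.01,0.0,-1],
    [0,0.01,0.01,0.0,-1],
    [0,0.01,0.01,0.0,-1],
    [0,0.01,0.01,0.0,-1],
    [0,0.01,0.01,0.0,-1],
    [0,0.01,0.01,0.0,-1],
  ],
)

```text
time_s: 2.07
ee_pos: [497.1, 109.7, 213.7]
ee_rot: [180.0, -0.1, 161.0]
force: [-0.4, -0.2, 1.0]
gripper_width: 90.8
```

```bash
python3 -c "
from h import *
plan((498,110,120,168))
cv2.imwrite('pics/w1.png',env.grab_frame('wrist')[:,:,::-1])
cv2.imwrite('pics/s1.png',env.grab_frame('side')[:,:,::-1])
"
```

```text
t 2.07 pos [497.1 109.7 213.7] rot [ 1.80e+02 -1.00e-01  1.61e+02] F [-0.4 -0.2  1. ] w 90.8 j6 -60.0
(498, 110, 120, 168) -> [-0.002  0.001  0.187] turn -0.155
```

View pics/w1.png

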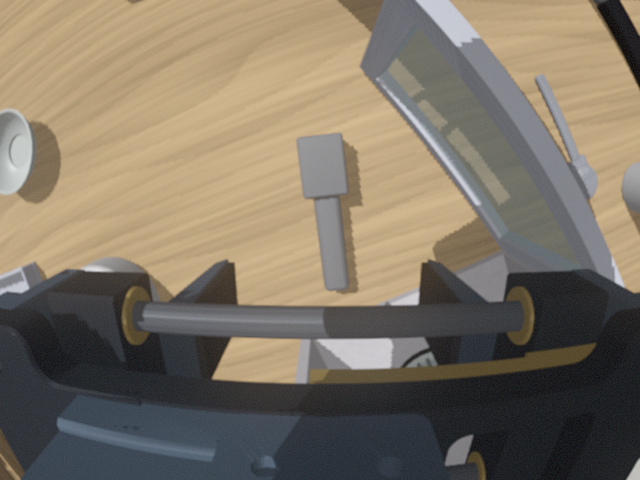

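View pics/s1.png

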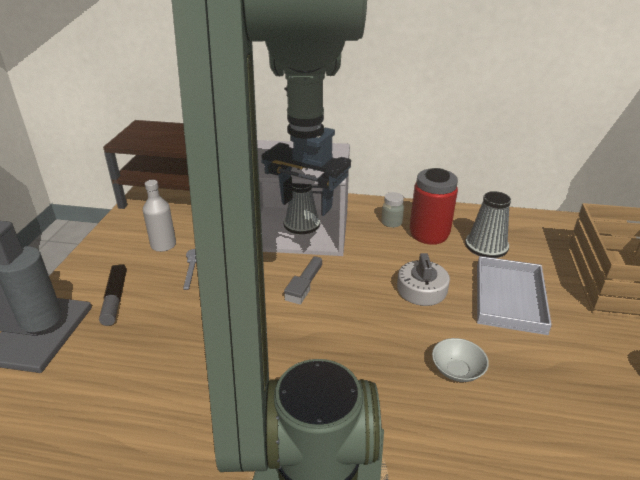

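The wrist view shows the brush between the fingers, its handle end at (336,288) and its head end at (320,136).

```bash
python3 -c "
from h import *
np.set_printoptions(precision=1,suppress=True)
s=env.state()
a=wrist_atz(336,286,26,s);b=wrist_atz(320,135,32,s);c=wrist_atz(327,198,26,s);print(a,b,c,(a+b)/2,np.degrees(np.arctan2(*(b-a)[1::-1])))
u=(b-a)/np.linalg.norm((b-a)[:2]); g=a+70*u; print(g)
plan((498,110,60,168))
"
```

```text
[562.2  96.7  26. ] [414.4 131.8  32. ] [473.9 117.9  26. ] [488.3 114.3  29. ] 166.6464987889273
[494.1 112.9  28.8]
t 2.17 pos [497.1 109.7 213.7] rot [180.   -0.1 160.7] F [0.8 0.3 0.4] w 91.4 j6 -60.0
(498, 110, 60, 168) -> [-0.   0.   0.3] turn -0.161
```

Call:
arm_command(
  targets=[
    [0,-0.001,0,0.08,-0.14],
    [0,-0.001,0,0.16,-0.14],
    [0,-0.001,0,0.24,-0.14],
    [0,-0.001,0,0.31,-0.14],
    [0,-0.001,0,0.36,-0.14],
    [0,-0.001,-0.001,0.4,-0.14],
    [0,-0.001,-0.001,0.415,-0.14],
    [0,-0.001,-0.001,0.415,-0.14],
  ],
)

```text
time_s: 2.83
ee_pos: [495.9, 109.0, 4.6]
ee_rot: [-179.9, -0.3, 167.0]
force: [-0.1, -0.2, -0.1]
gripper_width: 91.2
```

```bash
python3 -c "
from h import *
plan((497,111,5,167))
"
```

```text
t 2.83 pos [495.9 109.    4.6] rot [-179.9   -0.3  167. ] F [-0.1 -0.2 -0.1] w 91.2 j6 -66.0
(497, 111, 5, 167) -> [-0.001  0.004 -0.001] turn -0.0
```

Call:
arm_command(
  targets=[
    [0,0,0.004,0,0],
    [0.5,0,0.004,0,0],
    [1,0,0.004,0,0],
    [1,0,0.004,0,0],
    [1,0,0.004,0,0],
    [1,0,0.004,0,0],
    [1,0,0.004,0,0],
    [1,0,0.004,0,0],
  ],
  squeeze=25,
)

```text
time_s: 3.5
ee_pos: [496.3, 110.9, 4.7]
ee_rot: [-179.9, -0.3, 167.0]
force: [-0.1, -0.1, -0.1]
gripper_width: 47.5
```

```bash
python3 -c "
from h import *
plan((497,111,5,167))
"
```

```text
t 3.5 pos [496.3 110.9   4.7] rot [-179.9   -0.3  167. ] F [-0.1 -0.1 -0.1] w 47.5 j6 -66.0
(497, 111, 5, 167) -> [-0.001  0.    -0.001] turn -0.0
```

Call:
arm_command(
  targets=[
    [1,0,0,0,0],
    [1,0,0,0,0],
    [1,0,0,0,0],
    [1,0,0,0,0],
    [1,0,0,0,0],
    [1,0,0,0,0],
  ],
)

```text
time_s: 4.0
ee_pos: [496.4, 110.9, 4.7]
ee_rot: [-179.9, -0.3, 167.0]
force: [0.2, 0.7, -0.7]
gripper_width: 25.7
```

Call:
arm_command(
  targets=[
    [1,0,0,-0.04,0],
    [1,0,0,-0.1,0],
    [1,0,0,-0.18,0],
    [1,0,0,-0.26,0],
    [1,0,0,-0.34,0],
    [1,0,0,-0.4,0],
    [1,0,0,-0.4,0],
  ],
)

```text
time_s: 4.58
ee_pos: [501.0, 111.6, 211.5]
ee_rot: [179.7, 0.4, 167.0]
force: [1.3, 0.5, 0.0]
gripper_width: 26.2
```

```bash
python3 -c "
from h import *
plan((440,-130,205,172),(506,-370,205,175.5))
"
```

```text
t 4.58 pos [501.  111.6 211.5] rot [179.7   0.4 167. ] F [1.3 0.5 0. ] w 26.2 j6 -66.0
(440, -130, 205, 172) -> [ 0.01  -0.498  0.011] turn -0.111
(506, -370, 205, 175.5) -> [-0.227 -0.936  0.01 ] turn -0.189
```

```bash
python3 -c "
from h import *
plan((523,-371,205,175.2))
"
```

```text
t 4.58 pos [501.  111.6 211.5] rot [179.7   0.4 167. ] F [1.3 0.5 0. ] w 26.2 j6 -66.0
(523, -371, 205, 175.2) -> [-0.26  -0.931  0.011] turn -0.183
```

Call:
arm_command(
  targets=[
    [1,-0.02,-0.08,0,0],
    [1,-0.05,-0.16,0,-0.03],
    [1,-0.07,-0.24,0,-0.06],
    [1,-0.09,-0.32,0,-0.09],
    [1,-0.11,-0.4,0,-0.12],
    [1,-0.13,-0.48,0,-0.15],
    [1,-0.15,-0.56,0,-0.18],
    [1,-0.18,-0.64,0,-0.18],
  ],
)

```text
time_s: 5.25
ee_pos: [515.0, -221.1, 209.7]
ee_rot: [179.8, 0.3, 175.1]
force: [0.9, 0.4, -0.1]
gripper_width: 25.1
```

```bash
python3 -c "
from h import *
plan((523,-371,205,175.2))
"
```

```text
t 5.25 pos [ 515.  -221.1  209.7] rot [179.8   0.3 175.1] F [ 0.9  0.4 -0.1] w 25.1 j6 -110.0
(523, -371, 205, 175.2) -> [-0.042 -0.297  0.008] turn -0.002
```

Call:
arm_command(
  targets=[
    [1,-0.01,-0.08,0,0],
    [1,-0.02,-0.16,0,0],
    [1,-0.03,-0.23,0,0],
    [1,-0.042,-0.28,0,0],
    [1,-0.042,-0.297,0.02,0],
    [1,-0.042,-0.297,0.05,0],
    [1,-0.042,-0.297,0.1,0],
    [1,-0.042,-0.297,0.1,0],
  ],
)

```text
time_s: 5.92
ee_pos: [520.4, -368.0, 153.0]
ee_rot: [179.4, -0.2, 175.1]
force: [-1.4, 0.8, -0.7]
gripper_width: 26.2
```

```bash
python3 -c "
from h import *
plan((523,-371,60,175.2),(523,-371,12,175.2))
cv2.imwrite('pics/w2.png',env.grab_frame('wrist')[:,:,::-1])
cv2.imwrite('pics/t2.png',env.grab_frame('top')[:,:,::-1])
"
```

```text
t 5.92 pos [ 520.4 -368.   153. ] rot [179.4  -0.2 175.1] F [-1.4  0.8 -0.7] w 26.2 j6 -122.0
(523, -371, 60, 175.2) -> [-0.006 -0.008  0.186] turn -0.002
(523, -371, 12, 175.2) -> [-0.007 -0.009  0.282] turn -0.002
```

View pics/w2.png

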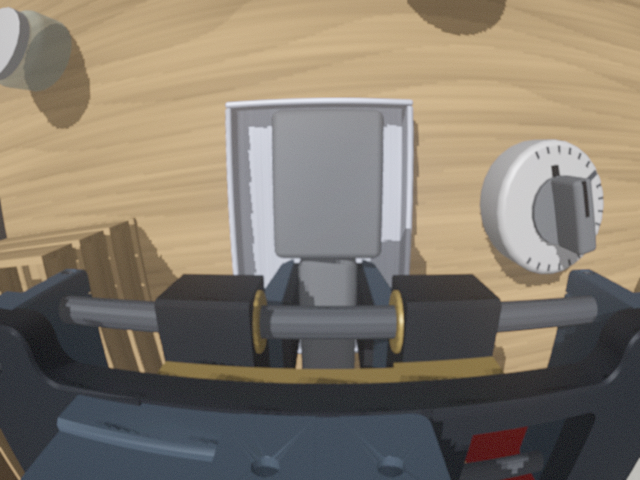

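View pics/t2.png

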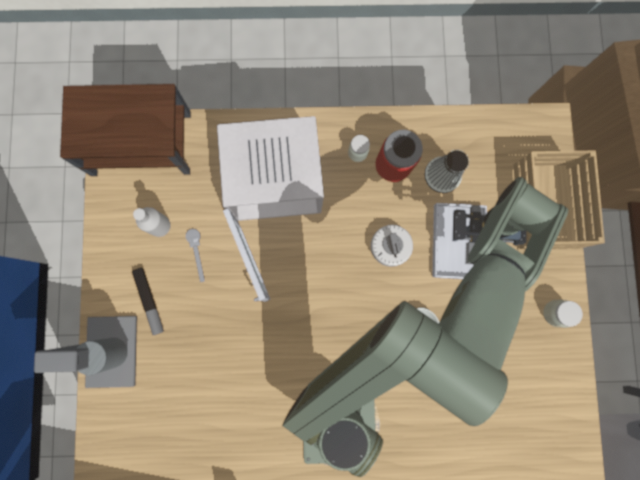

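Call:
arm_command(
  targets=[
    [1,-0.007,-0.009,0.05,0],
    [1,-0.007,-0.009,0.1,0],
    [1,-0.007,-0.009,0.16,0],
    [1,-0.007,-0.009,0.2,0],
    [1,-0.007,-0.009,0.24,0],
    [1,-0.007,-0.009,0.265,0],
    [1,-0.007,-0.009,0.275,0],
    [1,-0.007,-0.009,0.281,0],
  ],
)

```text
time_s: 6.68
ee_pos: [526.8, -373.1, 17.5]
ee_rot: [179.6, 0.2, 175.2]
force: [0.7, 0.4, -0.3]
gripper_width: 25.9
```

```bash
python3 -c "
from h import *
plan((523,-371,10,175.2))
"
```

```text
t 6.68 pos [ 526.8 -373.1   17.5] rot [179.6   0.2 175.2] F [ 0.7  0.4 -0.3] w 25.9 j6 -122.0
(523, -371, 10, 175.2) -> [0.008 0.004 0.015] turn -0.001
```

Call:
arm_command(
  targets=[
    [1,0.008,0.004,0.005,0],
    [1,0.008,0.004,0.01,0],
    [1,0.008,0.004,0.015,0],
    [1,0.008,0.004,0.015,0],
    [1,0.008,0.004,0.015,0],
  ],
)

```text
time_s: 7.1
ee_pos: [523.3, -370.9, 10.6]
ee_rot: [179.7, 0.2, 175.2]
force: [-0.7, 0.4, -0.8]
gripper_width: 25.9
```

Call:
arm_command(
  targets=[
    [0.3,0,0,0,0],
    [0,0,0,0,0],
    [0,0,0,0,0],
    [0,0,0,0,0],
    [0,0,0,0,0],
    [0,0,0,0,0],
    [0,0,0,0,0],
    [0,0,0,0,0],
  ],
)

```text
time_s: 7.77
ee_pos: [523.3, -370.9, 10.5]
ee_rot: [179.7, 0.2, 175.2]
force: [0.7, 0.5, -0.5]
gripper_width: 76.2
```

Call:
arm_command(
  targets=[
    [0,0,0,-0.03,0],
    [0,0,0,-0.09,0],
    [0,0,0,-0.17,0],
    [0,0,0,-0.25,0],
    [0,0,0,-0.33,0],
    [0,0,0,-0.4,0],
    [0,0,0,-0.42,0],
    [0,0,0,-0.42,0],
  ],
)

```text
time_s: 8.43
ee_pos: [523.8, -373.2, 224.7]
ee_rot: [179.9, 0.6, 175.2]
force: [-1.4, 0.7, -0.7]
gripper_width: 91.2
```

```bash
python3 -c "
from h import *
plan((430,-170,225,200),(430,-100,225,180),(330,180,225,180))
cv2.imwrite('pics/w3.png',env.grab_frame('wrist')[:,:,::-1])
"
```

```text
t 8.43 pos [ 523.8 -373.2  224.7] rot [179.9   0.6 175.2] F [-1.4  0.7 -0.7] w 91.2 j6 -122.0
(430, -170, 225, 200) -> [ 0.221  0.389 -0.002] turn -0.552
(430, -100, 225, 180) -> [ 0.233  0.529 -0.002] turn -0.107
(330, 180, 225, 180) -> [ 0.479  1.07  -0.004] turn -0.107
```

View pics/w3.png

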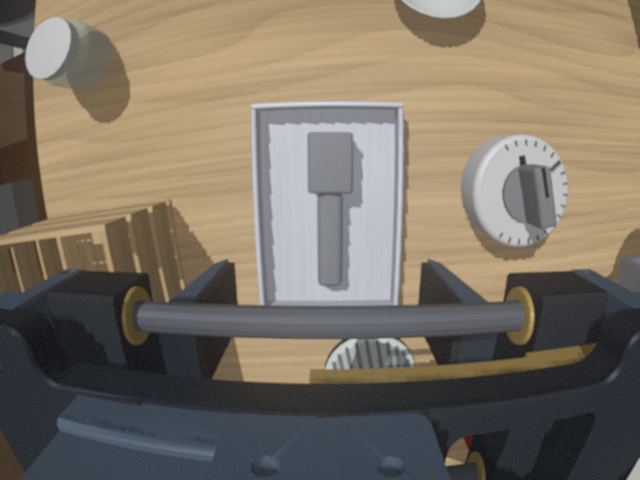

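The brush lies flat in the tray, at (330,210) with walls clear on every side. Next is the door.

Call:
arm_command(
  targets=[
    [1,0.03,0.08,-0.02,-0.1],
    [1,0.07,0.16,-0.05,-0.1],
    [1,0.1,0.24,-0.05,-0.1],
    [1,0.14,0.32,-0.05,-0.1],
    [1,0.18,0.4,-0.05,-0.1],
    [1,0.21,0.48,-0.05,-0.1],
    [1,0.25,0.56,-0.05,-0.1],
    [1,0.28,0.63,-0.05,-0.1],
  ],
)

```text
time_s: 9.15
ee_pos: [411.8, -58.9, 244.5]
ee_rot: [179.7, 0.1, 179.6]
force: [1.2, 1.0, -0.2]
gripper_width: 40.6
```

```bash
python3 -c "
from h import *
plan((340,150,250,180),(375,265,250,180))
"
```

```text
t 9.15 pos [411.8 -58.9 244.5] rot [1.797e+02 1.000e-01 1.796e+02] F [ 1.2  1.  -0.2] w 40.6 j6 -100.0
(340, 150, 250, 180) -> [ 0.146  0.417 -0.009] turn -0.009
(375, 265, 250, 180) -> [ 0.078  0.647 -0.008] turn -0.009
```

Call:
arm_command(
  targets=[
    [1,0.03,0.08,-0.01,0],
    [1,0.04,0.16,-0.01,0],
    [1,0.05,0.24,-0.01,0],
    [1,0.06,0.32,-0.01,0],
    [1,0.07,0.4,-0.01,0],
    [1,0.08,0.48,-0.01,0],
    [1,0.08,0.56,-0.01,0],
    [1,0.08,0.63,-0.01,0],
  ],
)

```text
time_s: 9.82
ee_pos: [372.0, 258.0, 248.4]
ee_rot: [179.8, -0.2, 179.7]
force: [0.9, -0.6, -0.2]
gripper_width: 0.4
```

```bash
python3 -c "
from h import *
plan((370,268,250,180),(370,268,152,180))
cv2.imwrite('pics/w4.png',env.grab_frame('wrist')[:,:,::-1])
cv2.imwrite('pics/t4.png',env.grab_frame('top')[:,:,::-1])
"
```

```text
t 9.82 pos [372.  258.  248.4] rot [179.8  -0.2 179.7] F [ 0.9 -0.6 -0.2] w 0.4 j6 -57.0
(370, 268, 250, 180) -> [ 0.004  0.02  -0.003] turn -0.007
(370, 268, 152, 180) -> [0.003 0.019 0.193] turn -0.007
```

View pics/w4.png

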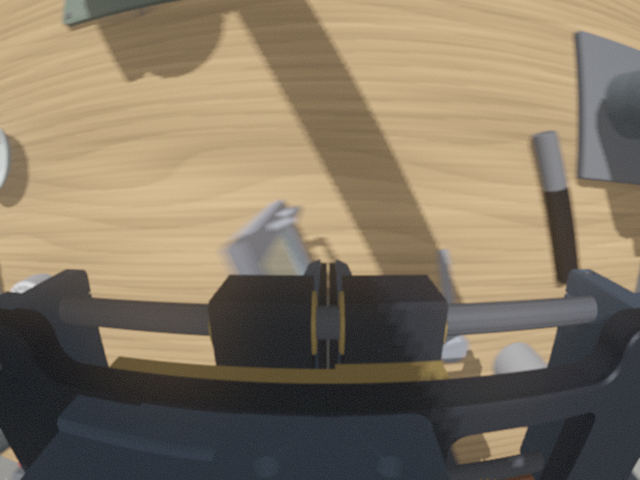

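View pics/t4.png

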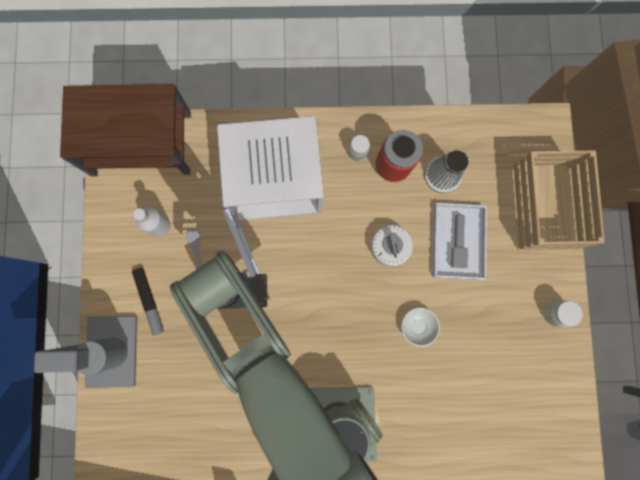

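Call:
arm_command(
  targets=[
    [1,0.003,0.02,0.05,0],
    [1,0.003,0.02,0.1,0],
    [1,0.003,0.02,0.15,0],
    [1,0.003,0.02,0.19,0],
    [1,0.003,0.02,0.193,0],
    [1,0.003,0.02,0.193,0],
  ],
)

```text
time_s: 10.42
ee_pos: [369.5, 268.6, 149.6]
ee_rot: [180.0, -0.5, 179.9]
force: [0.1, -0.4, 0.6]
gripper_width: 0.9
```

```bash
cat > arc.py <<'E'
from h import *
import sys
hg=np.array([586,285.]);r=205
def P(th,off):
    a=np.radians(-86-th);d=np.array([np.cos(a),np.sin(a)]);n=np.array([d[1],-d[0]])
    p=hg+r*d+off*n;return (round(p[0],1),round(p[1],1),152,180)
ths=[float(v) for v in sys.argv[2:]]
plan(*[P(t,float(sys.argv[1])) for t in ths])
E
python3 arc.py 20 73 68 63 58 53 48 43 38
```

```text
t 10.42 pos [369.5 268.6 149.6] rot [180.   -0.5 179.9] F [ 0.1 -0.4  0.6] w 0.9 j6 -56.0
(np.float64(387.4), np.float64(230.2), 152, 180) -> [-0.036 -0.077 -0.005] turn -0.002
(np.float64(393.0), np.float64(213.1), 152, 180) -> [-0.047 -0.111 -0.005] turn -0.002
(np.float64(400.0), np.float64(196.6), 152, 180) -> [-0.061 -0.144 -0.005] turn -0.002
(np.float64(408.4), np.float64(180.7), 152, 180) -> [-0.078 -0.176 -0.005] turn -0.002
(np.float64(418.2), np.float64(165.6), 152, 180) -> [-0.098 -0.206 -0.006] turn -0.002
(np.float64(429.2), np.float64(151.4), 152, 180) -> [-0.12  -0.234 -0.006] turn -0.002
(np.float64(441.4), np.float64(138.3), 152, 180) -> [-0.144 -0.26  -0.006] turn -0.002
(np.float64(454.8), np.float64(126.2), 152, 180) -> [-0.171 -0.285 -0.006] turn -0.002
```

Call:
arm_command(
  targets=[
    [1,-0.02,-0.04,-0.005,0],
    [1,-0.036,-0.077,-0.005,0],
    [1,-0.042,-0.095,-0.005,0],
    [1,-0.047,-0.111,-0.005,0],
    [1,-0.061,-0.144,-0.005,0],
    [1,-0.078,-0.176,-0.005,0],
    [1,-0.098,-0.206,-0.005,0],
    [1,-0.12,-0.234,-0.005,0],
  ],
)

```text
time_s: 11.08
ee_pos: [429.6, 151.0, 152.3]
ee_rot: [179.9, -0.4, 179.9]
force: [-0.6, 0.4, -0.1]
gripper_width: 0.5
```

```bash
python3 arc.py 20 43 38 33 28 23 18 13 8
python3 -c "
from h import *
cv2.imwrite('pics/t5.png',env.grab_frame('top')[:,:,::-1])"
```

```text
t 11.08 pos [429.6 151.  152.3] rot [179.9  -0.4 179.9] F [-0.6  0.4 -0.1] w 0.5 j6 -72.0
(np.float64(441.4), np.float64(138.3), 152, 180) -> [-0.024 -0.025  0.   ] turn -0.002
(np.float64(454.8), np.float64(126.2), 152, 180) -> [-0.05  -0.049  0.   ] turn -0.002
(np.float64(469.1), np.float64(115.4), 152, 180) -> [-0.079 -0.071 -0.   ] turn -0.002
(np.float64(484.3), np.float64(105.9), 152, 180) -> [-0.11 -0.09 -0.  ] turn -0.002
(np.float64(500.3), np.float64(97.7), 152, 180) -> [-0.142 -0.106 -0.001] turn -0.002
(np.float64(517.0), np.float64(90.9), 152, 180) -> [-0.175 -0.12  -0.001] turn -0.002
(np.float64(534.2), np.float64(85.7), 152, 180) -> [-0.209 -0.13  -0.001] turn -0.002
(np.float64(551.7), np.float64(81.9), 152, 180) -> [-0.244 -0.138 -0.001] turn -0.002
```

View pics/t5.png

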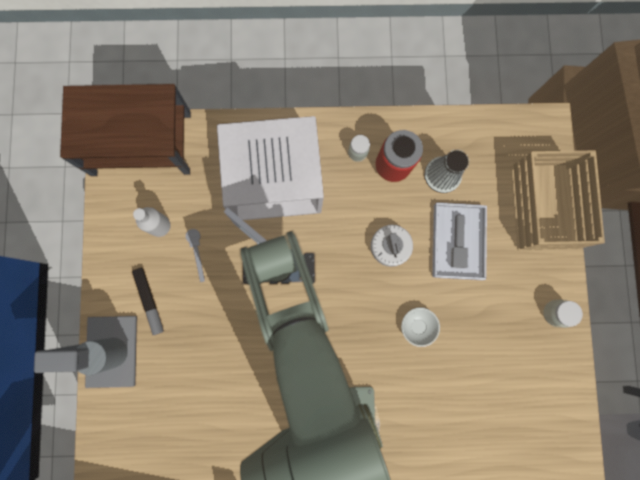

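The door is following: it now runs from (230,212) to about (262,240). I'll keep going.

Call:
arm_command(
  targets=[
    [1,-0.024,-0.025,0,0],
    [1,-0.05,-0.05,0,0],
    [1,-0.08,-0.07,0,0],
    [1,-0.11,-0.09,0,0],
    [1,-0.142,-0.106,0,0],
    [1,-0.175,-0.12,0,0],
    [1,-0.209,-0.13,0,0],
    [1,-0.23,-0.135,0,0],
  ],
)

```text
time_s: 11.8
ee_pos: [548.1, 81.2, 152.3]
ee_rot: [180.0, -0.2, 179.8]
force: [-0.7, 1.3, 0.6]
gripper_width: 0.8
```

```bash
python3 arc.py 20 10 8 6 4 2 0 -2 -4
```

```text
t 11.8 pos [548.1  81.2 152.3] rot [180.   -0.2 179.8] F [-0.7  1.3  0.6] w 0.8 j6 -83.0
(np.float64(544.7), np.float64(83.2), 152, 180) -> [0.007 0.004 0.001] turn -0.005
(np.float64(551.7), np.float64(81.9), 152, 180) -> [-0.007  0.002  0.   ] turn -0.005
(np.float64(558.9), np.float64(80.8), 152, 180) -> [-0.022 -0.001  0.   ] turn -0.005
(np.float64(566.0), np.float64(80.0), 152, 180) -> [-0.036 -0.002  0.   ] turn -0.005
(np.float64(573.2), np.float64(79.4), 152, 180) -> [-0.05  -0.003  0.   ] turn -0.005
(np.float64(580.3), np.float64(79.1), 152, 180) -> [-0.064 -0.004  0.   ] turn -0.005
(np.float64(587.5), np.float64(79.0), 152, 180) -> [-0.079 -0.004  0.   ] turn -0.005
(np.float64(594.7), np.float64(79.2), 152, 180) -> [-0.093 -0.004  0.   ] turn -0.005
```

Call:
arm_command(
  targets=[
    [1,-0.014,0,0,0],
    [1,-0.028,0,0,0],
    [1,-0.038,-0.002,0,0],
    [1,-0.048,-0.003,0,0],
    [1,-0.056,-0.003,0,0],
    [1,-0.062,-0.003,0,0],
    [1,-0.066,-0.003,0,0],
  ],
)

```text
time_s: 12.38
ee_pos: [577.5, 79.8, 152.2]
ee_rot: [180.0, -0.7, 179.8]
force: [-14.1, 1.2, 9.0]
gripper_width: 0.7
```

Call:
arm_command(
  targets=[
    [1,-0.007,0,0,0],
    [1,-0.007,0,0,0],
    [1,-0.007,0,0,0],
  ],
)

```text
time_s: 12.63
ee_pos: [577.0, 79.9, 152.3]
ee_rot: [-180.0, -1.2, 179.9]
force: [-10.9, 0.9, 6.4]
gripper_width: 0.4
```

```bash
python3 -c "
from h import *
plan()
cv2.imwrite('pics/t6.png',cv2.resize(env.grab_frame('top')[110:310,190:360,::-1],None,fx=3,fy=3))
cv2.imwrite('pics/s6.png',env.grab_frame('side')[:,:,::-1])"
```

```text
t 12.63 pos [577.   79.9 152.3] rot [-180.    -1.2  179.9] F [-10.9   0.9   6.4] w 0.4 j6 -83.0
```

View pics/t6.png

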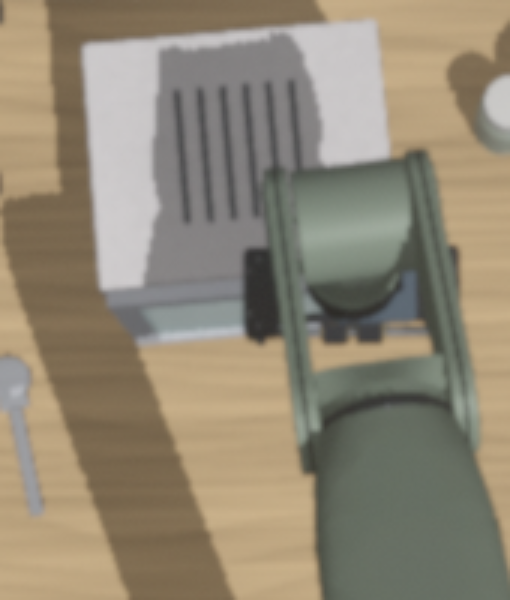

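View pics/s6.png

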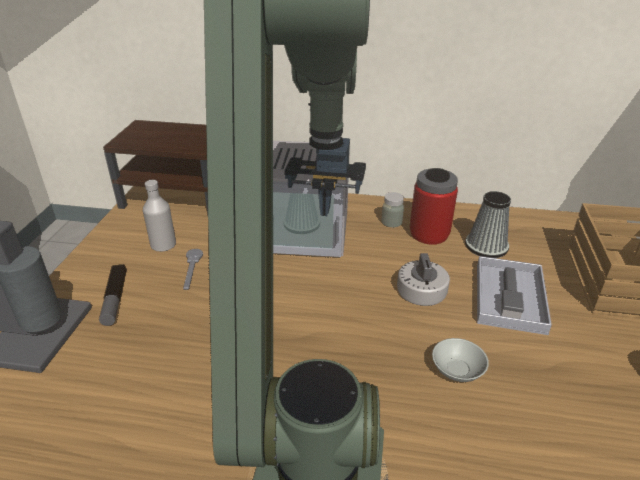

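Call:
arm_command(
  targets=[
    [0,0.03,0,0,0],
    [0,0.09,0,-0.04,0],
    [0,0.13,0,-0.12,0],
    [0,0.15,-0.07,-0.16,0],
    [0,0.15,-0.15,-0.16,0],
    [0,0.12,-0.23,-0.16,0],
    [0,0.1,-0.31,-0.16,0],
    [0,0.1,-0.39,-0.16,0],
  ],
)

```text
time_s: 13.4
ee_pos: [529.7, -116.8, 234.0]
ee_rot: [-179.9, -1.0, 179.9]
force: [0.6, -0.1, -0.9]
gripper_width: 51.0
```

```bash
python3 -c "
from h import *
plan((530,-162,220,195))
cv2.imwrite('pics/t7.png',cv2.resize(env.grab_frame('top')[110:310,190:360,::-1],None,fx=3,fy=3))
"
```

```text
t 13.4 pos [ 529.7 -116.8  234. ] rot [-179.9   -1.   179.9] F [ 0.6 -0.1 -0.9] w 51.0 j6 -103.0
(530, -162, 220, 195) -> [-0.001 -0.09   0.028] turn -0.335
```

View pics/t7.png

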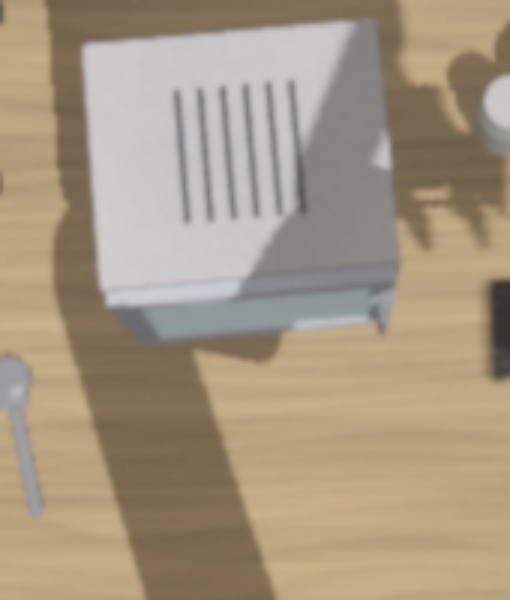

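The door sits flush along the cabinet's front edge, from (105,300) to (397,270) in the crop. Next is the timer.

Call:
arm_command(
  targets=[
    [0,0,-0.05,0.02,-0.16],
    [0,0,-0.09,0.028,-0.33],
    [0,0,-0.09,0.028,-0.33],
    [0,0,-0.09,0.028,-0.33],
  ],
)

```text
time_s: 13.78
ee_pos: [528.0, -169.7, 219.7]
ee_rot: [-179.9, -1.2, -165.7]
force: [1.2, 1.2, -0.5]
gripper_width: 81.5
```

```bash
python3 -c "
from h import *
plan()
im=env.grab_frame('wrist')[:,:,::-1]
cv2.imwrite('pics/w8.png',im)
cv2.imwrite('pics/w8z.png',cv2.resize(im[60:300,200:460],None,fx=2.5,fy=2.5,interpolation=cv2.INTER_CUBIC))
"
```

```text
t 13.78 pos [ 528.  -169.7  219.7] rot [-179.9   -1.2 -165.7] F [ 1.2  1.2 -0.5] w 81.5 j6 -123.0
```

View pics/w8.png

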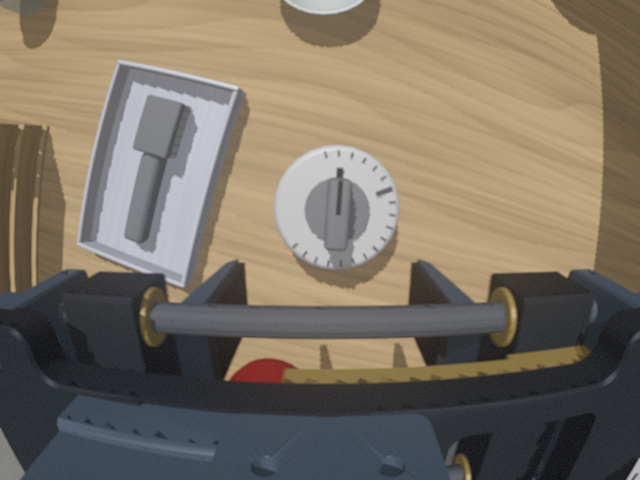

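View pics/w8z.png

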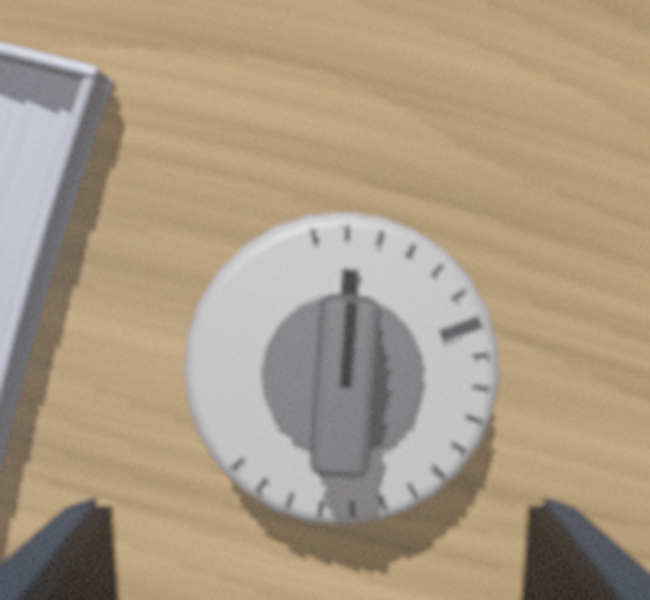

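```bash
python3 -c "
from h import *
np.set_printoptions(precision=1,suppress=True)
s=env.state()
W=lambda u,v,z:wrist_atz(200+u/2.5,60+v/2.5,z,s)
rim=np.array([W(u,v,50)[:2] for u,v in((187,365),(342,213),(496,362),(237,255),(450,255),(200,425),(484,425))])
A=np.c_[2*rim,np.ones(len(rim))];x=np.linalg.lstsq(A,(rim**2).sum(1),rcond=None)[0];c=x[:2];print('drum',c,'r',np.sqrt(x[2]+c@c))
ang=lambda p:np.degrees(np.arctan2(p[1]-c[1],p[0]-c[0]))
for n,(u,v) in dict(t0=(315,238),t1=(347,233),t2=(380,238),t3=(411,250),t4=(437,270),t5=(459,296),lng=(462,329),lngo=(480,322),lngi=(442,336),t7=(481,357),t8=(481,388),t9=(476,420),t10=(462,448),t11=(439,472),t12=(413,492),tl=(237,464)).items():
  p=W(u,v,50);print(n,p[:2],round(ang(p)%360,1))
a=W(346,297,92);b=W(341,473,92);print('bar',a,b,(a+b)/2,np.linalg.norm(a-b),np.degrees(np.arctan2(a[1]-b[1],a[0]-b[0]))%360)
a=W(351,305,92);b=W(345,387,92);print('line',a,b,np.linalg.norm(a-b),np.degrees(np.arctan2(a[1]-b[1],a[0]-b[0]))%360)
for z in(56,60): p=W(350,272,z);print('nose',p,ang(p)%360)
a=W(263,375,56);b=W(424,375,56);print('disc',a,b)
"
```

```text
drum [ 506.  -165.2] r 57.690107802055266
t0 [ 461.6 -187.1] 206.3
t1 [ 456.9 -176.2] 192.7
t2 [ 455.6 -164.1] 178.8
t3 [ 457. -152.] 164.9
t4 [ 461.6 -140.8] 151.3
t5 [ 468.7 -130.4] 137.0
lng [ 480.3 -126.1] 123.3
lngo [ 476.  -120.2] 123.7
lngi [ 484.7 -132.6] 123.1
t7 [ 488.5 -116.3] 109.6
t8 [ 499.8 -113. ] 96.8
t9 [ 512.  -111.5] 83.6
t10 [ 523.8 -113.7] 70.9
t11 [ 534.9 -119.7] 57.5
t12 [ 545.  -127.2] 44.2
tl [ 550.9 -194.8] 326.6
bar [ 478.  -172.4   92. ] [ 534.8 -159.3   92. ] [ 506.4 -165.8   92. ] 58.24407201612029 192.96882206044774
line [ 480.1 -170.2   92. ] [ 506.5 -165.3   92. ] 26.84384781492497 190.42011832400695
nose [ 470.4 -171.8   56. ] 190.57075717712283
nose [ 470.4 -171.9   60. ] 190.78599096669458
disc [ 514.6 -193.1   56. ] [ 499.9 -136.1   56. ]
```

```bash
python3 -c "
from h import *
np.set_printoptions(precision=1,suppress=True)
im=cv2.imread('pics/t4.png')
cv2.imwrite('pics/canz.png',cv2.resize(im[110:220,340:480],None,fx=5,fy=5,interpolation=cv2.INTER_CUBIC))
print('lid',atz('top',403,147,190),[atz('top',u,v,190)[:2] for u,v in((384,147),(421,147))],'bottom edge base',atz('top',392,181,0),atz('top',435,190,0))
"
```

```text
lid [ 751.9 -181.4  190. ] [array([ 752.9, -130.4]), array([ 751. , -229.8])] bottom edge base [ 706.7 -182.5    0. ] [ 676.1 -312.1    0. ]
```

View pics/canz.png

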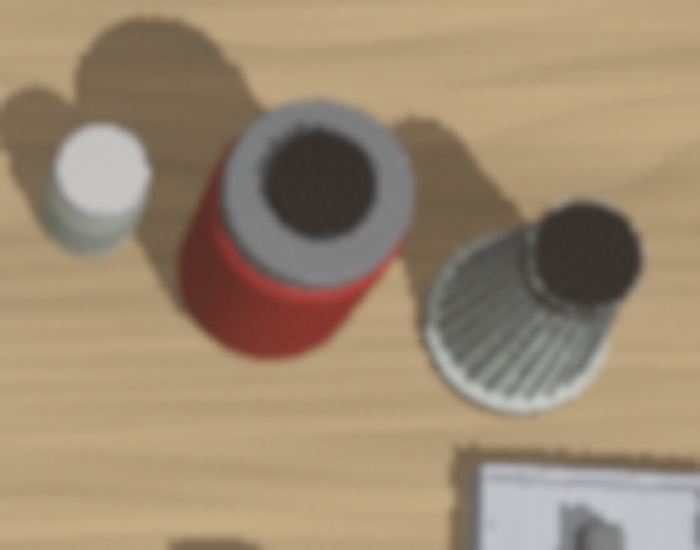

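```bash
python3 -c "
from h import *
plan((506,-165.5,130,191),(506,-165.5,60,191))"
```

```text
t 13.83 pos [ 528.2 -169.   220. ] rot [-179.9   -1.1 -165.6] F [-0.2 -0.8  0.3] w 85.6 j6 -123.0
(506, -165.5, 130, 191) -> [0.038 0.018 0.181] turn 0.075
(506, -165.5, 60, 191) -> [0.035 0.018 0.321] turn 0.075
```

Call:
arm_command(
  targets=[
    [0,0.02,0.01,0.04,0.075],
    [0,0.038,0.018,0.1,0.075],
    [0,0.038,0.018,0.15,0.075],
    [0,0.037,0.018,0.2,0.075],
    [0,0.036,0.018,0.22,0.075],
    [0,0.036,0.018,0.22,0.075],
    [0,0.036,0.018,0.22,0.075],
  ],
)

```text
time_s: 14.42
ee_pos: [507.2, -164.9, 111.1]
ee_rot: [-179.8, -1.1, -169.0]
force: [0.3, 0.3, 0.2]
gripper_width: 91.6
```

```bash
python3 -c "
from h import *
plan((506,-165.5,60,191))
im=env.grab_frame('wrist')[:,:,::-1]
cv2.imwrite('pics/w9.png',im)"
```

```text
t 14.42 pos [ 507.2 -164.9  111.1] rot [-179.8   -1.1 -169. ] F [0.3 0.3 0.2] w 91.6 j6 -119.0
(506, -165.5, 60, 191) -> [ 0.001 -0.     0.102] turn 0.0
```

View pics/w9.png

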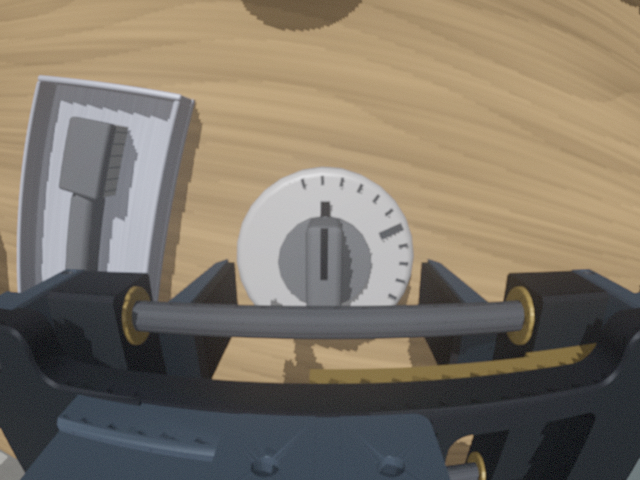

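```bash
python3 -c "
from h import *
im=cv2.imread('pics/w9.png')
cv2.imwrite('pics/w9z.png',cv2.resize(im[160:310,230:420],None,fx=4,fy=4,interpolation=cv2.INTER_CUBIC))"
```

```text
(no output)
```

View pics/w9z.png

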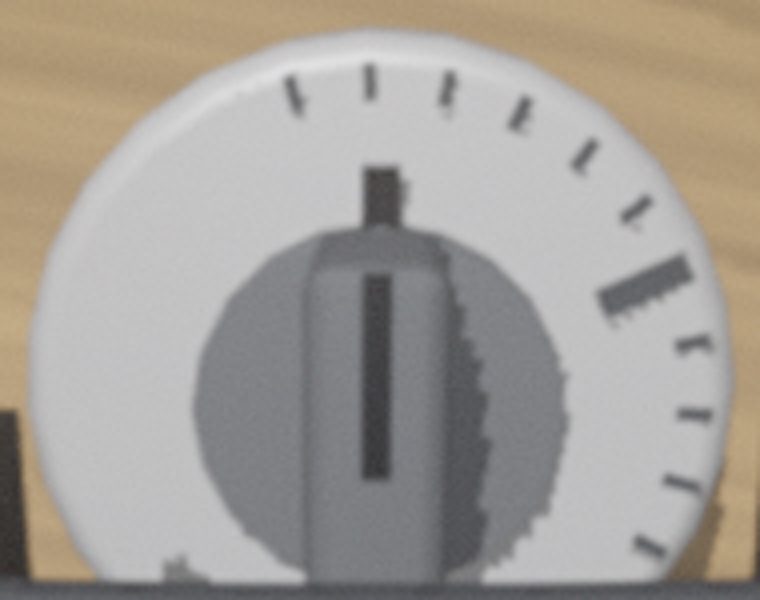

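```bash
python3 -c "
from h import *
from scipy.spatial.transform import Rotation as Ro
np.set_printoptions(precision=1,suppress=True)
s=env.state();R=Ro.from_euler('xyz',s['ee_rot'],degrees=True).as_matrix()
W=lambda u,v,z:R.T@(wrist_atz(230+u/4,160+v/4,z,s)-s['ee_pos'])
for n,u,v,z in(('lineA',377,275,92),('lineB',376,480,92),('nose',381,195,58),('L',304,400,92),('R',448,400,92),('longO',687,268,50),('longI',605,303,50),('t1',370,82,50),('t8',697,414,50)):
  print(n,W(u,v,z))
# finger tips inner edges
W2=lambda u,v,z:R.T@(wrist_atz(u,v,z,s)-s['ee_pos'])
print(W2(236,264,111),W2(422,264,111))
"
```

```text
lineA [28.6 -1.2 20.3]
lineB [ 0.3 -1.4 19.8]
nose [33.9 -0.8 54.4]
L [ 11.6 -11.   20. ]
R [11.6  8.2 19.9]
longO [21.1 48.6 61.9]
longI [15.3 35.3 61.9]
t1 [50.6 -2.6 62.7]
t8 [-3.5 51.4 61.5]
[ 15.  -44.7   1.3] [15.  47.1  0.8]
```

Call:
arm_command(
  targets=[
    [0,0.001,-0.005,0.03,0],
    [0,0.001,-0.005,0.06,0],
    [0,0.001,-0.005,0.08,0],
    [0,0.001,-0.005,0.095,0],
    [0,0.001,-0.005,0.1,0],
    [0,0.001,-0.005,0.1,0],
  ],
)

```text
time_s: 14.97
ee_pos: [507.1, -168.2, 61.8]
ee_rot: [-179.7, -1.0, -169.0]
force: [-0.2, 0.0, -0.3]
gripper_width: 91.1
```

```bash
python3 -c "
from h import *
plan((506,-165.5,60,191))
from scipy.spatial.transform import Rotation as Ro
s=env.state();R=Ro.from_euler('xyz',s['ee_rot'],degrees=True).as_matrix();print('tooly',R[:,1])
im=env.grab_frame('wrist')[:,:,::-1]
cv2.imwrite('pics/w10.png',im)"
```

```text
t 14.97 pos [ 507.1 -168.2   61.8] rot [-179.7   -1.  -169. ] F [-0.2  0.  -0.3] w 91.1 j6 -120.0
(506, -165.5, 60, 191) -> [0.001 0.006 0.004] turn 0.0
tooly [-0.19089496  0.98159973 -0.00459155]
```

View pics/w10.png

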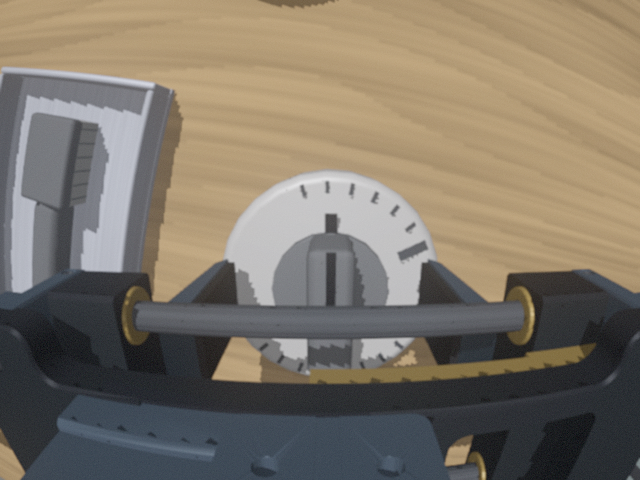

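Call:
arm_command(
  targets=[
    [0.2,0,0.001,0.001,0],
    [0.5,0,0.001,0.001,0],
    [0.8,0,0.001,0.001,0],
    [0.8,0,0.001,0.001,0],
    [0.8,0,0.001,0.001,0],
    [0.8,0,0.001,0.001,0],
    [0.8,0,0.001,0.001,0],
    [0.8,0,0.001,0.001,0],
  ],
  squeeze=10,
)

```text
time_s: 15.68
ee_pos: [507.2, -167.8, 61.7]
ee_rot: [-179.7, -1.0, -169.0]
force: [0.6, 0.3, -0.1]
gripper_width: 41.0
```

Call:
arm_command(
  targets=[
    [0.8,0,0,0,0],
    [0.8,0,0,0,0],
    [0.8,0,0,0,0],
    [0.8,0,0,0,0],
    [0.8,0,0,0,0],
    [0.8,0,0,0,0],
  ],
)

```text
time_s: 16.18
ee_pos: [507.0, -167.8, 61.7]
ee_rot: [-179.7, -1.0, -169.0]
force: [-0.8, -0.2, 1.0]
gripper_width: 20.1
```

Call:
arm_command(
  targets=[
    [1,0,0,0,0],
    [1,0,0,0,0],
    [1,0,0,0,0],
    [1,0,0,0,0],
    [1,0,0,0,0],
    [1,0,0,0,0],
  ],
  squeeze=40,
)

```text
time_s: 16.68
ee_pos: [507.0, -167.8, 61.7]
ee_rot: [-179.7, -1.0, -169.0]
force: [-0.6, 0.5, 1.3]
gripper_width: 19.7
```

```bash
python3 -c "
from h import *
plan()
im=env.grab_frame('wrist')[:,:,::-1]
cv2.imwrite('pics/w11.png',im)"
```

```text
t 16.68 pos [ 507.  -167.8   61.7] rot [-179.7   -1.  -169. ] F [-0.6  0.5  1.3] w 19.7 j6 -119.0
```

View pics/w11.png

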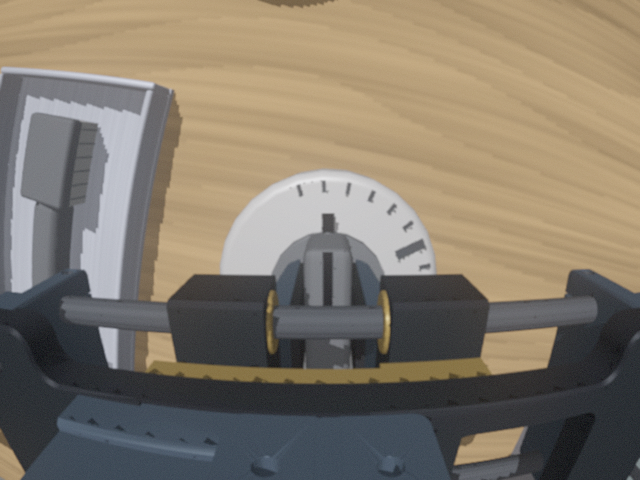

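Call:
arm_command(
  targets=[
    [1,0,0.002,0,0],
    [1,0,0.002,0,0],
    [1,0,0.002,0.002,0],
    [1,0,0.002,0.004,0],
    [1,0,0.002,0.006,0],
    [1,0,0.002,0.006,0],
    [1,0,0.002,0.006,0],
  ],
)

```text
time_s: 17.32
ee_pos: [507.2, -167.2, 61.3]
ee_rot: [-179.6, -0.9, -169.0]
force: [-4.1, -0.4, 17.6]
gripper_width: 19.7
```

Call:
arm_command(
  targets=[
    [1,0,0,0.004,0.06],
    [1,0,0,0.004,0.12],
    [1,0,0,0.004,0.18],
    [1,0,0,0.004,0.24],
  ],
)

```text
time_s: 17.65
ee_pos: [507.2, -167.1, 61.4]
ee_rot: [-179.5, -0.8, -179.9]
force: [-3.6, 1.3, 15.5]
gripper_width: 19.9
```

```bash
python3 -c "
from h import *
plan()
im=env.grab_frame('wrist')[:,:,::-1]
cv2.imwrite('pics/w12.png',im)"
```

```text
t 17.65 pos [ 507.2 -167.1   61.4] rot [-179.5   -0.8 -179.9] F [-3.6  1.3 15.5] w 19.9 j6 -108.0
```

View pics/w12.png

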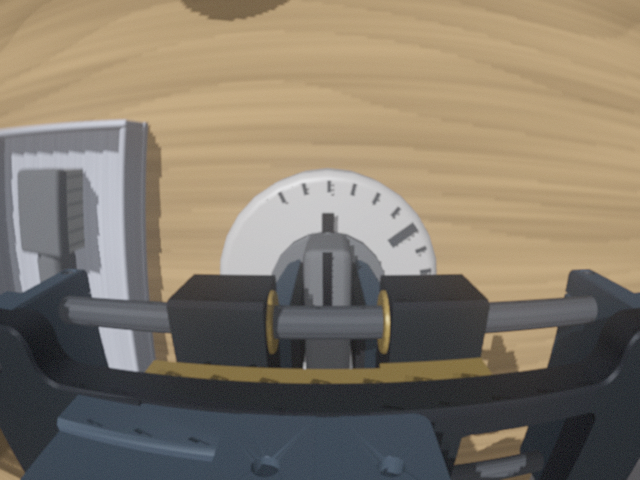

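Call:
arm_command(
  targets=[
    [1,0,0,0.003,0.08],
    [1,0,0,0.003,0.16],
    [1,0,0,0.003,0.25],
    [1,0,0,0.003,0.34],
    [1,0,0,0.003,0.43],
    [1,0,0,0.003,0.52],
    [1,0,0,0.003,0.6],
    [1,0,0,0.003,0.66],
  ],
)

```text
time_s: 18.37
ee_pos: [507.2, -166.7, 61.5]
ee_rot: [-179.2, -0.4, 150.1]
force: [-3.2, 0.3, 10.9]
gripper_width: 19.9
```

Call:
arm_command(
  targets=[
    [1,0,0,0.003,0.08],
    [1,0,0,0.003,0.16],
    [1,0,0,0.003,0.25],
    [1,0,0,0.003,0.32],
    [1,0,0,0.003,0.38],
    [1,0,0,0.003,0.42],
    [1,0,0,0.003,0.42],
  ],
)

```text
time_s: 18.95
ee_pos: [507.4, -166.4, 61.5]
ee_rot: [-179.2, -0.1, 131.1]
force: [-2.5, 0.3, 11.9]
gripper_width: 20.0
```

```bash
python3 -c "
from h import *
plan()
im=env.grab_frame('wrist')[:,:,::-1]
cv2.imwrite('pics/w13.png',im)
cv2.imwrite('pics/w13z.png',cv2.resize(im[160:310,230:420],None,fx=4,fy=4,interpolation=cv2.INTER_CUBIC))"
```

```text
t 18.95 pos [ 507.4 -166.4   61.5] rot [-1.792e+02 -1.000e-01  1.311e+02] F [-2.5  0.3 11.9] w 20.0 j6 -60.0
```

View pics/w13z.png

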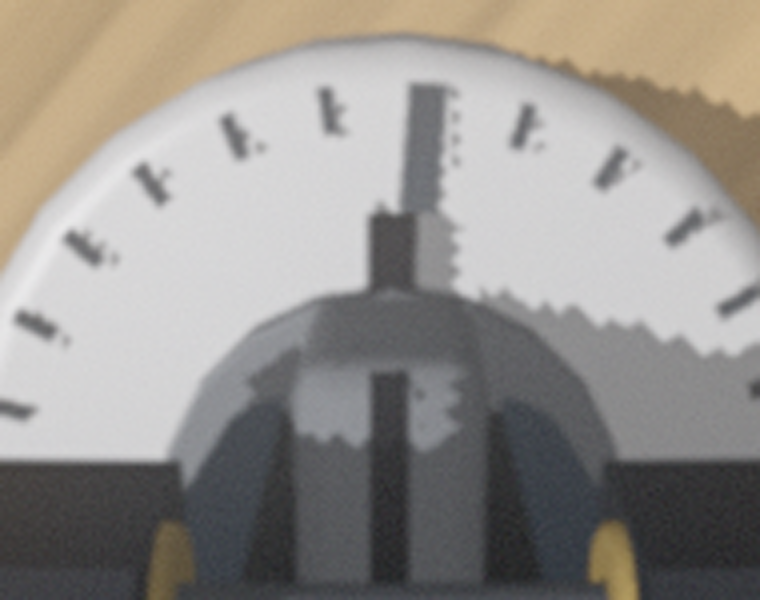

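```bash
python3 -c "
from h import *
from scipy.spatial.transform import Rotation as Ro
np.set_printoptions(precision=1,suppress=True)
s=env.state();R=Ro.from_euler('xyz',s['ee_rot'],degrees=True).as_matrix()
W=lambda u,v,z:(R.T@(wrist_atz(230+u/4,160+v/4,z,s)-s['ee_pos']))[:2]
rim=np.array([W(u,v,50) for u,v in((0,265),(80,173),(208,85),(390,42),(520,62))])
from scipy.optimize import least_squares
o=least_squares(lambda p:np.hypot(*(rim-p).T)-58,[0,0]);c=o.x;print('c',c,o.fun)
for n,u,v,z in(('O',428,88,50),('I',420,205,50),('mid',424,150,50),('noseT',394,215,56),('noseT50',394,215,50),('lineA',389,375,92),('lineB',389,570,92)):
  p=W(u,v,z);print(n,p,np.degrees(np.arctan2(p[1]-c[1],p[0]-c[0])))
"
```

```text
c [ 1.5 -0. ] [ 0.6 -0.5 -0.4  0.3  0.1]
O [54.1  4.7] 5.096349121377812
I [39.6  3.7] 5.622767941772323
mid [46.5  4.2] 5.3672896412858675
noseT [39.3  0.5] 0.7670384771427632
noseT50 [38.3  0.5] 0.8222214143844041
lineA [29.5 -0.2] -0.24330308648144153
lineB [ 8.8 -0.2] -1.0943847296243827
```

Call:
arm_command(
  targets=[
    [1,0,0,0.003,0.05],
    [1,0,0,0.003,0.09],
    [1,0,0,0.003,0.11],
    [1,0,0,0.003,0.11],
    [1,0,0,0.003,0.11],
  ],
)

```text
time_s: 19.42
ee_pos: [507.5, -166.3, 61.6]
ee_rot: [-179.2, -0.0, 126.2]
force: [-3.0, 0.4, 12.1]
gripper_width: 19.6
```

```bash
python3 -c "
from h import *
plan()
im=env.grab_frame('wrist')[:,:,::-1]
cv2.imwrite('pics/w14z.png',cv2.resize(im[160:310,230:420],None,fx=4,fy=4,interpolation=cv2.INTER_CUBIC))
im=env.grab_frame('top')[:,:,::-1]
cv2.imwrite('pics/t14z.png',cv2.resize(im[190:300,340:480],None,fx=5,fy=5,interpolation=cv2.INTER_CUBIC))"
```

```text
t 19.42 pos [ 507.5 -166.3   61.6] rot [-179.2   -0.   126.2] F [-3.   0.4 12.1] w 19.6 j6 -55.0
```

View pics/w14z.png

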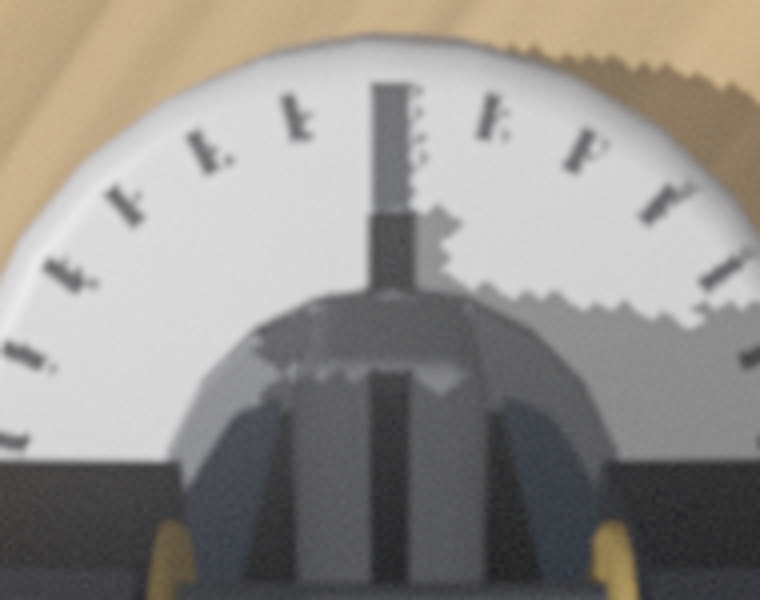

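View pics/t14z.png

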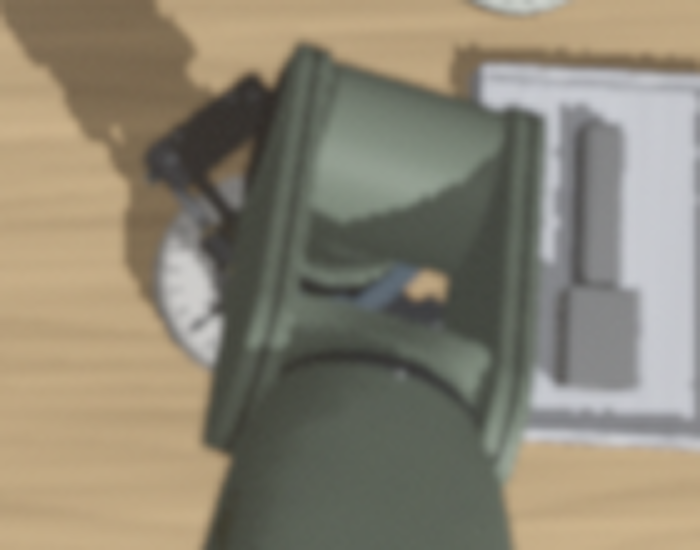

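The wrist crop shows the pointer nose (393), the black line (390) and the thick mark (391) in one vertical line. I'll ease the press and release.

Call:
arm_command(
  targets=[
    [1,0,0,0.002,0],
    [1,0,0,0.001,0],
    [1,0,0,0.001,0],
  ],
)

```text
time_s: 19.77
ee_pos: [507.4, -166.1, 61.8]
ee_rot: [-179.2, -0.1, 126.2]
force: [-1.3, -0.2, 6.8]
gripper_width: 19.9
```

Call:
arm_command(
  targets=[
    [0.7,0,0,0,0],
    [0.4,0,0,0,0],
    [0,0,0,0,0],
    [0,0,0,0,0],
    [0,0,0,0,0],
    [0,0,0,0,0],
    [0,0,0,0,0],
    [0,0,0,0,0],
  ],
)

```text
time_s: 20.43
ee_pos: [507.4, -166.1, 61.7]
ee_rot: [-179.2, -0.1, 126.2]
force: [-0.0, -0.6, -0.5]
gripper_width: 70.4
```

Call:
arm_command(
  targets=[
    [0,0,0,0,0],
    [0,0,0,0,0],
    [0,0,0,-0.03,0],
    [0,0,0,-0.08,0],
    [0,0,0,-0.1,0],
    [0,0,0,-0.1,0],
  ],
)

```text
time_s: 20.93
ee_pos: [509.8, -166.4, 114.2]
ee_rot: [-179.4, 0.2, 126.2]
force: [0.6, -0.7, -0.4]
gripper_width: 91.1
```

```bash
python3 -c "
from h import *
plan((528,-169.5,220,194.3))
im=env.grab_frame('wrist')[:,:,::-1]
cv2.imwrite('pics/w15z.png',cv2.resize(im[160:310,230:420],None,fx=4,fy=4,interpolation=cv2.INTER_CUBIC))"
```

```text
t 20.93 pos [ 509.8 -166.4  114.2] rot [-179.4    0.2  126.2] F [ 0.6 -0.7 -0.4] w 91.1 j6 -55.0
(528, -169.5, 220, 194.3) -> [-0.027  0.023 -0.212] turn -1.513
```

View pics/w15z.png

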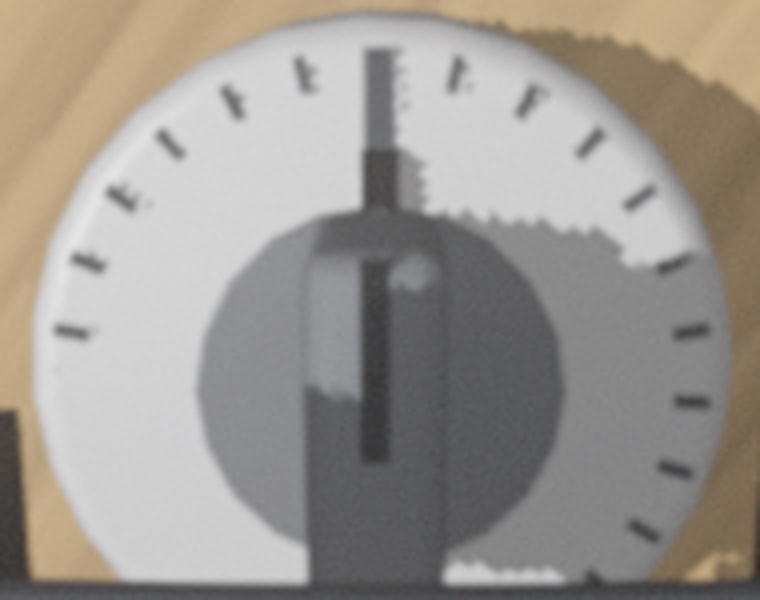

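The pointer (380) and the thick mark (379) stay aligned after release. I'll go back to the earlier viewpoint and check whether the drum moved.

Call:
arm_command(
  targets=[
    [0,-0.01,0.01,-0.06,-0.15],
    [0,-0.027,0.023,-0.14,-0.3],
    [0,-0.027,0.023,-0.2,-0.45],
    [0,-0.027,0.023,-0.212,-0.6],
    [0,-0.027,0.023,-0.212,-0.75],
    [0,-0.027,0.023,-0.212,-0.9],
    [0,-0.027,0.023,-0.212,-1],
    [0,-0.027,0.023,-0.212,-1],
  ],
)

```text
time_s: 21.65
ee_pos: [526.3, -169.0, 216.9]
ee_rot: [-179.5, -0.6, 171.3]
force: [-0.3, 0.4, 0.7]
gripper_width: 91.6
```

```bash
python3 -c "
from h import *
plan((528.1,-169.3,219.8,194.3))"
```

```text
t 21.65 pos [ 526.3 -169.   216.9] rot [-179.5   -0.6  171.3] F [-0.3  0.4  0.7] w 91.6 j6 -100.0
(528.1, -169.3, 219.8, 194.3) -> [-0.004 -0.    -0.006] turn -0.512
```

Call:
arm_command(
  targets=[
    [0,-0.004,0,-0.006,-0.15],
    [0,-0.004,0,-0.006,-0.3],
    [0,-0.004,0,-0.006,-0.45],
    [0,-0.004,0,-0.006,-0.512],
    [0,-0.004,0,-0.006,-0.512],
    [0,-0.004,0,-0.006,-0.512],
  ],
)

```text
time_s: 22.15
ee_pos: [528.0, -169.2, 219.0]
ee_rot: [-179.8, -0.8, -165.9]
force: [0.3, -0.5, -0.6]
gripper_width: 91.1
```

```bash
python3 -c "
from h import *
plan()
im=env.grab_frame('wrist')[:,:,::-1]
cv2.imwrite('pics/w16z.png',cv2.resize(im[60:300,200:460],None,fx=2.5,fy=2.5,interpolation=cv2.INTER_CUBIC))
im=env.grab_frame('side')[:,:,::-1]
cv2.imwrite('pics/s16.png',im)"
```

```text
t 22.15 pos [ 528.  -169.2  219. ] rot [-179.8   -0.8 -165.9] F [ 0.3 -0.5 -0.6] w 91.1 j6 -123.0
```

View pics/w16z.png

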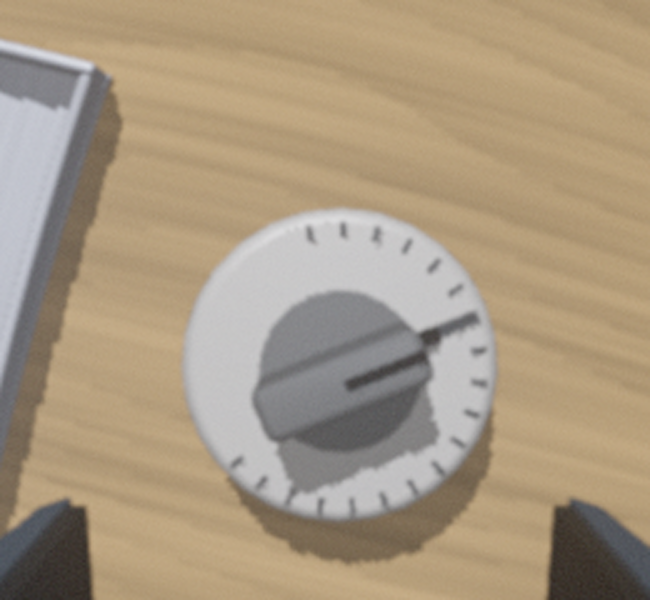

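View pics/s16.png

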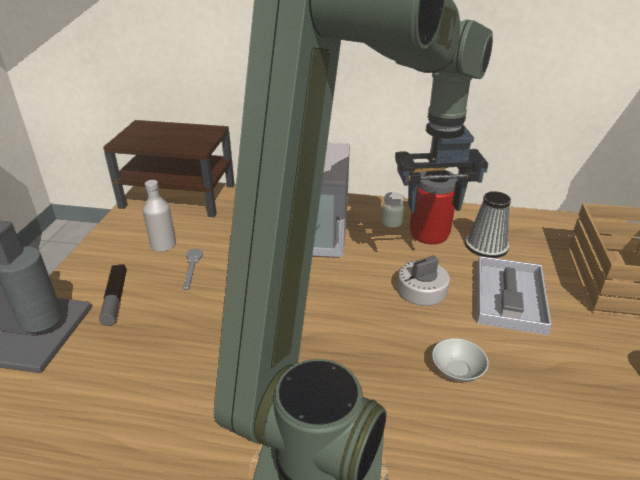

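```bash
python3 -c "
from h import *
np.set_printoptions(precision=1,suppress=True)
s=env.state()
W=lambda u,v,z:wrist_atz(200+u/2.5,60+v/2.5,z,s)[:2]
# old measured world points
old=np.array([[461.6,-187.1],[456.9,-176.2],[455.6,-164.1],[457,-152],[461.6,-140.8],[468.7,-130.4],[476,-120.2],[488.5,-116.3],[499.8,-113],[512,-111.5],[523.8,-113.7],[534.9,-119.7],[545,-127.2],[550.9,-194.8]])
new=np.array([W(u,v,50) for u,v in((311,235),(344,230),(377,235),(408,245),(434,265),(456,291),(475,318),(480,351),(479,383),(473,414),(459,442),(438,470),(412,491),(237,462))])
a=old-old.mean(0);b=new-new.mean(0)
U,S,V=np.linalg.svd(a.T@b);R=(U@V).T
print('rot',np.degrees(np.arctan2(R[1,0],R[0,0])))
print('res',(b-a@R.T).round(1).tolist())
c=np.array([506,-165.2]);print('centre shift',R@(c-old.mean(0))+new.mean(0)-c)
"
```

```text
rot 0.4689332189697876
res [[0.1, 0.1], [0.1, 0.4], [0.3, 0.4], [-0.4, 0.2], [-0.2, 0.0], [-0.1, -0.1], [0.5, -0.8], [-0.6, 0.3], [-0.2, -0.2], [-0.4, -0.7], [-0.6, -0.8], [0.8, 0.3], [1.0, 0.3], [-0.2, 0.6]]
centre shift [ 0.  -1.5]
```

```bash
python3 -c "
from h import *
np.set_printoptions(precision=2,suppress=True)
s=env.state()
W=lambda u,v,z:wrist_atz(200+u/2.5,60+v/2.5,z,s)[:2]
A=lambda a,b:np.degrees(np.arctan2(a[1]-b[1],a[0]-b[0]))%360
c=np.array([506,-166.7])
im=cv2.imread('pics/w16z.png')
cv2.imwrite('pics/w16zz.png',cv2.resize(im[270:430,230:510],None,fx=2.8,fy=2.8,interpolation=cv2.INTER_CUBIC))
print('line',A(W(425,355,92),W(346,386,92)),'mark',A(W(477,317,50),c),A(W(477,317,50),W(443,333,50)),'nose',A(W(440,337,56),c))
rim=np.array([W(u,v,50) for u,v in((185,362),(340,209),(495,360),(235,252),(448,250),(200,425),(482,425))])
x=np.linalg.lstsq(np.c_[2*rim,np.ones(len(rim))],(rim**2).sum(1),rcond=None)[0];print(x[:2]);print(A(W(477,317,50),x[:2]),A(W(440,337,56),x[:2]))
"
```

```text
line 126.07747745079413 mark 124.33576266604386 130.11010153779296 nose 121.90123293464909
[ 505.76 -166.24]
124.40293082096602 121.96328478678211
```

View pics/w16zz.png

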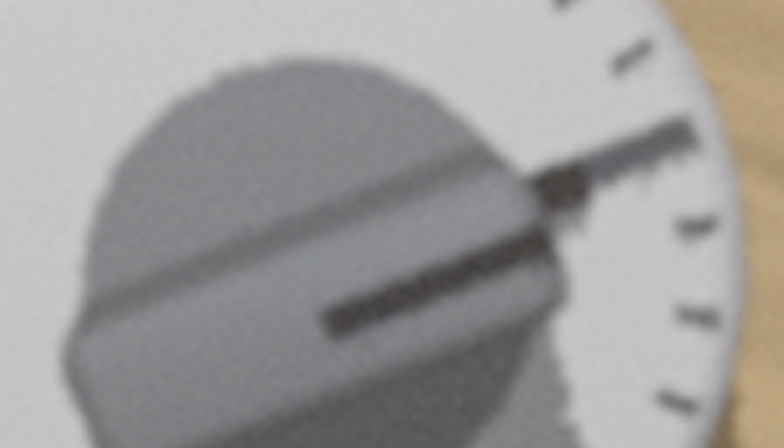

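```bash
python3 -c "
from h import *
np.set_printoptions(precision=1,suppress=True)
im=env.grab_frame('top')[:,:,::-1]
cv2.imwrite('pics/t17.png',im)
cv2.imwrite('pics/t17z.png',cv2.resize(im[170:240,210:340],None,fx=6,fy=6,interpolation=cv2.INTER_CUBIC))
"
```

```text
(no output)
```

View pics/t17.png

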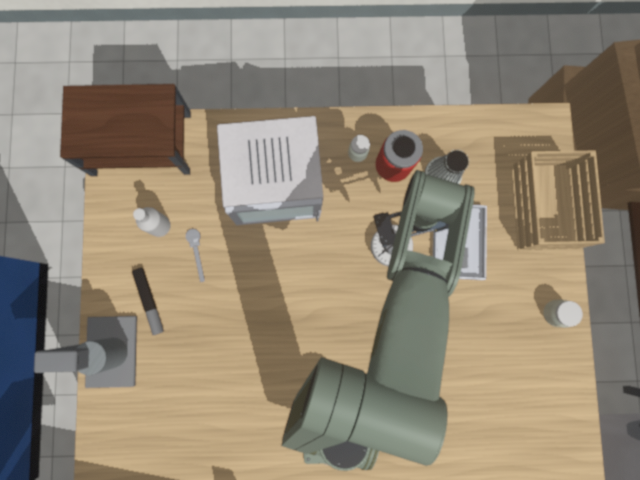

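View pics/t17z.png

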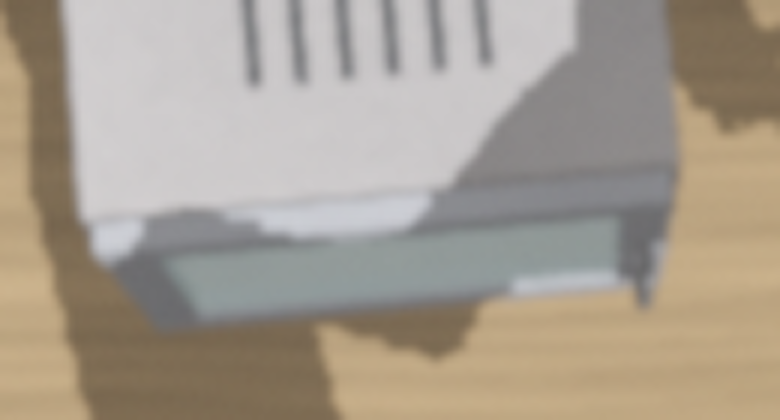

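```bash
python3 -c "
from h import *
print(env.job_done())"
```

```text
the job is handed in; nothing more can be done
None
```

The filter is set to dry, and the job was handed in at about 22 s (limit 72 s) with the gripper open and clear of everything. I did the three steps in the order you asked:

- **Brush:** it lies flat inside the tray, clear of all four walls.
- **Door:** I pushed it until it stopped hard against the cabinet, at about 14 N. The later top views show it along the cabinet front. One edge comparison showed about 0.6°, which is within what I can read from the picture.
- **Timer:** I gripped the knob, pressed down with about 11–15 N (17.6 N for a moment before turning) and turned it about 65° clockwise. From straight above after release, the pointer and the thick mark line up to within about 1°. A slanted view gave figures that disagreed by 2–4°. I trusted the straight view, because the slanted one is distorted by the height difference between pointer and dial.

**Timer position:** closing the fingers moved the timer about 1 mm, so I nudged it back before pressing. Compared with the view before the grip, the drum turned about 0.5°. The computed slide was 1.5 mm, but the fixed tray edge shifts almost as much between the two pictures, so most of that is camera error.

I saw no change in the other objects. In the last top view the arm hid the dish and part of the tray, but a side view a moment earlier showed both in place.

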